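Fit the matching gear-pump end cover from behind the cans

TASK

The pump body on the assembly plate needs its end cover: the cover on the grey tray whose two large holes match the pump's two dowel pins, and it lies behind a row of three containers. First clear all three containers off the tray and stand them on the black mat; then fit the cover fully home over the pins, flush on the pump's face; then put each container back on the tray where it stood at the start. The other cover finally lies where it was, nothing is tipped over, and the bearing and the wrench are left alone.

Things in the scene. Friction and masses are not known exactly. Their poses are not given: they have to be found in the camera images.
- tray: Fixed grey steel tray, 184 mm (x) by 270 mm (y), floor 3 mm thick, lip 12 mm high. Origin: underside centre, on the bench. The covers lie on a black rubber strip (46 by 256 mm, centred at x +16 mm, top 18 mm above the bench), long sides along the tray's y. The containers stand on the floor in front (x -53; y -80, 0, +80 mm), 9 mm from the covers: no finger fits between. Who stands where varies.
- mat: Fixed black ribbed rubber mat, 160 mm along its x by 240 mm along its y, 4 mm thick, empty at the start. Origin: centre of its underside, on the bench. The side area for the three containers.
- pump_face (a point): Centre of the upward face, 72 mm above the bench, of the fixed gear pump: blue block 56 mm (x) by 108 mm (y), two gears showing in its face, on a dark steel plate 100 by 160 mm. A port stub on each x side reaches out 41 mm, its top 11 mm below the face. Two steel dowel pins, 10 mm diameter, 14 mm high (top 5 mm tapered to 4 mm), at (x, y) = (+17, +42) and (-17, -42) mm.
- cover_diagonal: The cover that fits. Aluminium plate 62 mm (x) by 112 mm (y) by 16 mm thick, two round bosses (26 mm across, 6 mm high) on top, 0.32 kg. Two large through holes, 13 mm diameter, at (+17, +42) and (-17, -42) mm; small dark dots are screw holes. The same after a half turn. Origin: centre of its underside; z up. Grasp it across its 62 mm width.
- cover_inline: The cover that does not fit. Aluminium plate 62 mm (x) by 112 mm (y) by 16 mm thick with one large round boss (42 mm across, 6 mm high) on top, 0.32 kg. Two large holes, 13 mm diameter, on its long centre line at (0, +43) and (0, -43) mm. Origin: centre of its underside; z up. It ends where it began.
- spray_can: Red spray can with paper band and white cap, 56 mm diameter, 160 mm high; the white cap (50 mm diameter) is its top 38 mm, rigid and good to grip. About 0.28 kg. Origin: centre of its underside; z up.
- oil_filter: Yellow spin-on oil filter cartridge with black band, 58 mm diameter straight up to 125 mm, 135 mm high. About 0.42 kg. Origin: centre of its underside; z up.
- grease_tin: Green grease tin with paper band and green lid, 125 mm high; body 58 mm diameter, lid (the top 19 mm) 60 mm diameter. About 0.5 kg. Origin: centre of its underside; z up.
- bearing: Bystander: loose steel ball bearing, 62 mm diameter, 16 mm high, lying flat on the bench. Origin: centre of its underside.
- wrench: Bystander: loose steel wrench, 180 mm long along its x, lying on the bench beyond the work.

How it is judged:
On the way, in this order (a step that is already met when the one before it is completed fails the run):
1. all three containers stand upright on the mat and are let go, with the cover still on the tray (x of spray_can in the frame of mat between -0.07 and 0.07 m and y of spray_can in the frame of mat between -0.11 and 0.11 m and height (world z) of each of spray_can, oil_filter, grease_tin below 0.01 m and angle between each of spray_can, oil_filter, grease_tin's own z axis and vertical below 0.1 rad and x of oil_filter in the frame of mat between -0.07 and 0.07 m and y of oil_filter in the frame of mat between -0.11 and 0.11 m and x of grease_tin in the frame of mat between -0.07 and 0.07 m and y of grease_tin in the frame of mat between -0.11 and 0.11 m and contact force between each of spray_can, oil_filter, grease_tin and the fingers below 0.2 N and distance of cover_diagonal from where it was at the start of the episode below 0.03 m), for 0.2 s.
2. with the containers still on the mat, the matching cover is fully home over the pins, flush on the pump face, and let go (x of spray_can in the frame of mat between -0.07 and 0.07 m and y of spray_can in the frame of mat between -0.11 and 0.11 m and height (world z) of each of spray_can, oil_filter, grease_tin below 0.01 m and angle between each of spray_can, oil_filter, grease_tin's own z axis and vertical below 0.1 rad and x of oil_filter in the frame of mat between -0.07 and 0.07 m and y of oil_filter in the frame of mat between -0.11 and 0.11 m and x of grease_tin in the frame of mat between -0.07 and 0.07 m and y of grease_tin in the frame of mat between -0.11 and 0.11 m and z of cover_diagonal in the frame of pump_face between -0.003 and 0.003 m and horizontal distance between cover_diagonal and pump_face below 0.005 m and angle between the y axis of cover_diagonal and the y axis of pump_face, either way round below 0.07 rad and angle between cover_diagonal's own z axis and vertical below 0.05 rad and contact force between cover_diagonal and the fingers below 0.2 N), for 0.2 s.
At the end, for the whole second after the job is handed in: The matching cover is on the pins with its underside within 3 mm of the pump face, centred within 5 mm and square; each container stands upright within 15 mm of where it stood at the start; the other cover lies flat within 15 mm of where it was; all are at rest (z of cover_diagonal in the frame of pump_face between -0.003 and 0.003 m and horizontal distance between cover_diagonal and pump_face below 0.005 m and angle between the y axis of cover_diagonal and the y axis of pump_face, either way round below 0.07 rad and angle between each of cover_diagonal, cover_inline's own z axis and vertical below 0.05 rad and linear speed of each of cover_diagonal, spray_can, oil_filter, grease_tin, cover_inline below 0.02 m/s and angular speed of each of cover_diagonal, spray_can, oil_filter, grease_tin, cover_inline below 0.2 rad/s and distance of each of spray_can, oil_filter, grease_tin, cover_inline from where it was at the start of the episode below 0.015 m and angle between each of spray_can, oil_filter, grease_tin's own z axis and vertical below 0.1 rad); the robot touches nothing.
It fails at once if a container is tipped over (angle between any of spray_can, oil_filter, grease_tin's own z axis and vertical above 0.7 rad).
It fails at once if the bearing or the wrench is disturbed (moved more than 30 mm) (distance of any of bearing, wrench from where it was at the start of the episode above 0.03 m).
It also fails if it takes over 147 s, if anything falls off the work surface, if the arm or the gripper's body presses on something with over 40 N, if the wrist force passes 120 N, or if a joint passes its speed limit or range.

ROBOT

A 6-joint arm with a two-finger parallel gripper is mounted at the origin on the work surface. World frame = base frame: x ahead of the robot, y to its left, z up, the work surface at z = 0. Lengths are in m, angles in rad, forces in N, time in s.
With the tool pointing down it reaches from about 0.275 to 0.825 m from the base axis. Payload 4.9 kg.
Tool frame: the origin (TCP) lies midway between the tips of the shut fingers; the grasp point (between the pads) lies 19 mm behind it (grip_point_offset is the distance from the TCP to the grasp point, in m); z points along the fingers, y is the line along which they close (so a half turn about z gives the same grasp; the last joint's range is limited). The gripper opens to 85 mm and grips with 20 to 120 N. Pads are 22 mm wide; open, the fingers measure 114 mm over their backs; the gripper's body (76 mm by 85 mm) begins 54 mm behind the grasp point. The pads swing forward as they close: fully open they stand 13 mm farther back than shut.
Start: joints at [-1.252, 0.326, -0.193, 1.052, 0, 1.437], TCP at [0.241, -0.495, 0.201] pointing down, gripper open.
Joint ranges: [-2.65, 2.65], [-0.97, 1.79], [-1.3, 1.35], [-1.93, 2.1], [-1.47, 1.37], [-3.14, 3.14]. Speed limits (rad/s): [2.57, 2.57, 3.14, 3.14, 3.14, 3.14].

INTERFACE

Orientations are given as a rotation vector (axis times angle).
In Python, from cell import * gives the robot as it stands. Calls block until the motion is done:
- movep(position, orientation): joint-space move of the TCP to a pose.
- move_l(position, velocity=0.15, rot=None, until_force=None): straight line of the TCP; rot=None keeps the orientation; velocity is the mean speed in m/s. With until_force (N) it stops when the force on the tool has changed by that much, and returns True; else False.
- set_joints(angles): joint-space move.
- let_go() and grab(newtons=None): open the fingers fully, or close them until they stop; newtons is the grip in N (None keeps the last).
- sleep(seconds).
- ik(position, orientation): joint angles nearest the present ones, or None.
- get_state(): the state.
- grab_frame(name): name is "scene" or "top" or "wrist"; returns a dict with "img" (400x640x3 uint8, red, green, blue), "fx", "fy", "cx", "cy" (pixels), "cam_to_world" (4x4, takes a point from camera to world coordinates); the wrist camera has in their place "T_tool_cam" (4x4, takes a point from camera to tool coordinates, whose origin is the TCP and whose axes are the flange's). Camera axes: x right, y down, z forward; pixel columns grow to the right and rows downward; lengths in m; the calibration is good to about 2 mm. A picture is of the moment at which its call begins: read the wrist's pose just before it. There is no depth.
A pose or a line that the arm cannot do raises MotionError and nothing moves.
- sign_off(): hands the job in; it is judged then, once.
Trained networks look in the newest picture that a camera, given by its name, has taken for a name from the list of things; names that differ only in an ending like _2 or _b are one class to them, and where a whole thing is asked for, a point or a joint stands for the part that bears it (a point fixed in the world has none). Each returns a list of dicts, best first, with "score" (0 to 1); they miss things now and then, are a little off and sometimes report something else, mostly with a low value. They report only what shows in the picture. A call takes as long as a camera call.
- spot_in(camera, name): "centre" ([column, row] in pixels, amid what is visible of it).
- silhouettes(camera, name): "mask" (400x640 bool, what is visible of it) and "centre" ([column, row] in pixels, amid what is visible of it).
- tip_of(camera, name): "centre" ([column, row] in pixels: a listed point, or the origin of a listed thing).
The state is a dict: "clock": time; "q": joint angles; "joint_velocities": joint speeds; "tau": joint torques, N m; "position": TCP position; "eef_rot": TCP orientation; "contact_force": force on the tool from outside, world axes, zero at the start; "wrist_torque": the same for the moment, N m; "finger_gap": opening from 0.0 (shut) to 1.0 (fully open); "grasp_force": force on a finger pad.
Only numpy, scipy, OpenCV 4.12 (cv2) and the standard library are available. Lean on these libraries where they do the work, as an engineer would, in place of code of your own. Each camera call takes 0.05 s, during which the arm holds its last target. There are 200 camera calls.

## Working session

There is one attempt and no reset: what is moved stays moved. The work goes in short steps, each a Python script; the robot and the scene stay as the last script left them, time stands still between calls to the robot, and variables do not carry over. Pictures are saved under pics/ and viewed, at most 14 in all, crops included, and the job is handed in when it is done.

```bash
mkdir -p pics; ls; cat > h.py <<'E'
from cell import *
import numpy as np, cv2
def cam(f,st=None):
    if "cam_to_world" in f: return np.array(f["cam_to_world"])
    R=cv2.Rodrigues(np.array(st["eef_rot"],float))[0]
    T=np.eye(4);T[:3,:3]=R;T[:3,3]=st["position"]
    return T@np.array(f["T_tool_cam"])
def px2w(f,T,c,z):
    d=T[:3,:3]@np.array([(c[0]-f["cx"])/f["fx"],(c[1]-f["cy"])/f["fy"],1.])
    o=T[:3,3]; return o+d*(z-o[2])/d[2]
def w2px(f,T,p):
    q=np.linalg.inv(T)@np.append(p,1.); return np.array([f["fx"]*q[0]/q[2]+f["cx"],f["fy"]*q[1]/q[2]+f["cy"]])
def save(f,n): cv2.imwrite("pics/"+n,cv2.cvtColor(f["img"],cv2.COLOR_RGB2BGR))
E
python3 - <<'E'
from h import *
np.set_printoptions(precision=4,suppress=True)
s=get_state();print(s["clock"],s["position"],s["eef_rot"],s["finger_gap"])
for c in ("top","scene"):
    f=grab_frame(c);save(f,c+"0.png");T=cam(f)
    print(c,T,f["fx"],f["cx"],f["cy"])
    for n,z in dict(tray=0,mat=0,pump_face=.072,cover_diagonal=.018,cover_inline=.018,spray_can=.003,oil_filter=.003,grease_tin=.003,bearing=0,wrench=0).items():
        for r in tip_of(c,n)[:2]: print(n,round(r["score"],2),np.round(r["centre"]),px2w(f,T,r["centre"],z)[:2])
E
```

```text
pics
0.0 [ 0.2404 -0.4939  0.2001] [-3.0597 -0.7048  0.0003] 0.9987922275759313
top [[ 0.0231 -0.9979  0.0609  0.5361]
 [-0.9997 -0.0226  0.0102 -0.0101]
 [-0.0088 -0.0611 -0.9981  1.0829]
 [ 0.      0.      0.      1.    ]] 371.5384076529872 317.4530229666837 194.0900504798821
tray 0.81 [420. 219.] [ 0.5359 -0.2968]
tray 0.31 [256. 142.] [0.7513 0.1868]
mat 0.77 [317. 207.] [0.5656 0.0016]
pump_face 0.89 [204. 213.] [0.5397 0.3078]
pump_face 0.74 [448. 240.] [ 0.4828 -0.355 ]
cover_diagonal 0.92 [405. 214.] [ 0.5506 -0.2509]
cover_diagonal 0.74 [446. 215.] [ 0.5508 -0.3685]
cover_inline 0.63 [448. 215.] [ 0.5506 -0.3736]
spray_can 0.7 [426. 239.] [ 0.4787 -0.3136]
spray_can 0.68 [402. 212.] [ 0.5544 -0.2468]
oil_filter 0.97 [450. 237.] [ 0.487  -0.3855]
grease_tin 0.62 [398. 233.] [ 0.4941 -0.2341]
grease_tin 0.21 [204. 212.] [0.5414 0.3292]
bearing 0.57 [256. 145.] [0.7433 0.186 ]
wrench 0.78 [356. 148.] [ 0.741  -0.1078]
scene [[ 0.0955  0.5648 -0.8197  1.7397]
 [ 0.9954 -0.0492  0.0821 -0.1217]
 [ 0.006  -0.8238 -0.5669  0.8585]
 [ 0.      0.      0.      1.    ]] 488.1153874814579 312.96268163920433 202.19570016649834
tray 0.57 [207. 211.] [ 0.5181 -0.3205]
mat 0.72 [314. 217.] [ 0.5753 -0.0014]
pump_face 0.66 [413. 188.] [0.555  0.2943]
cover_diagonal 0.82 [227. 213.] [ 0.5602 -0.2559]
cover_inline 0.61 [187. 211.] [ 0.5355 -0.3754]
spray_can 0.77 [212. 202.] [ 0.4773 -0.3074]
oil_filter 0.89 [187. 202.] [ 0.4656 -0.3842]
grease_tin 0.72 [240. 207.] [ 0.5073 -0.2228]
grease_tin 0.39 [205. 210.] [ 0.513  -0.3266]
bearing 0.92 [388. 249.] [0.7419 0.1852]
wrench 0.78 [279. 256.] [ 0.744  -0.1126]
```

```bash
python3 -c "
import cv2
a=cv2.imread('pics/top0.png')
cv2.imwrite('pics/top0c.png',cv2.resize(a[110:300,160:500],(800,447),interpolation=cv2.INTER_CUBIC))"
```

```text
(no output)
```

View pics/top0c.png

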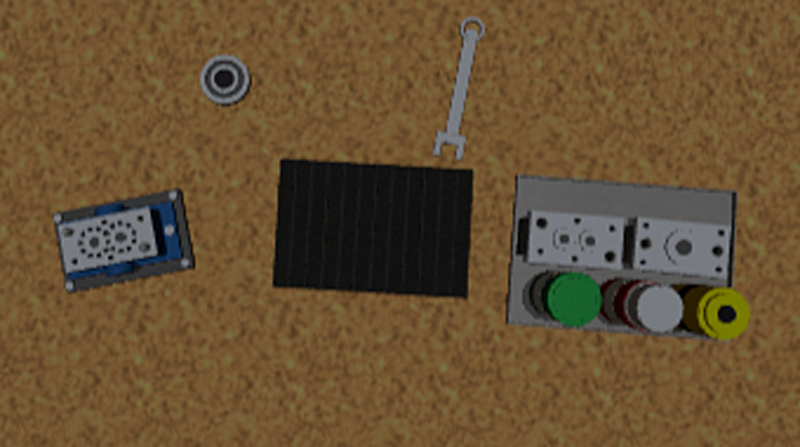

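View pics/scene0.png

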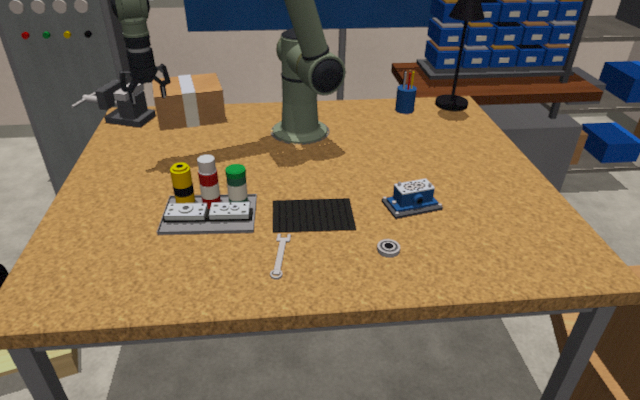

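```bash
cat >> h.py <<'E'
def down(yaw): # tool x axis at world angle yaw, z down
    return np.pi*np.array([np.cos(yaw/2),np.sin(yaw/2),0])
E
python3 - <<'E'
from h import *
np.set_printoptions(precision=4,suppress=True)
f=grab_frame("top");T=cam(f)
def w(u,v,z): return px2w(f,T,(u/2.353+160,v/2.353+110),z)[:2]
for n,z,c in (("tray",.012,[(516,176),(736,190),(508,324)]),("mat",.004,[(281,159),(473,170),(467,297),(274,286)]),("plate",.01,[(54,214),(178,189),(195,267),(69,292)]),("face",.072,[(58,223),(155,205)])):
    P=np.array([w(*p,z) for p in c]);d=P[0]-P[1]
    print(n,P.tolist(),"yaw of y-axis",np.degrees(np.arctan2(d[1],d[0]))-90, "len",np.linalg.norm(d),"cen",P.mean(0))
s=get_state()
for y in (-90,90):
    for p in ((.49,-.31,.4),(.49,-.31,.1),(.55,0,.2),(.54,.31,.2)):
        print(y,p,ik(p,down(np.radians(y))))
movep((.50,-.31,.42),down(np.radians(-90)) if ik((.5,-.31,.42),down(np.radians(-90))) is not None else down(np.radians(90)))
s=get_state();f=grab_frame("wrist");save(f,"w1.png");T=cam(f,s);print(s["clock"],np.array(f["T_tool_cam"]),f["fx"])
for n,z in dict(tray=0,cover_diagonal=.018,cover_inline=.018,spray_can=.003,oil_filter=.003,grease_tin=.003).items():
    for r in tip_of("wrist",n)[:2]: print(n,round(r["score"],2),np.round(r["centre"]),px2w(f,T,r["centre"],z)[:2])
E
```

```text
tray [[0.632330137773832, -0.177182573241831], [0.6211596236515149, -0.44612015577819564], [0.45170438464015383, -0.1698229179729898]] yaw of y-axis -2.37845387515047 len 0.2691694701972362 cen [ 0.5684 -0.2644]
mat [[0.6476983695802625, 0.1129802653197193], [0.6393101460703983, -0.125205872172732], [0.4827680903388476, -0.12035427809833683], [0.4906335855890644, 0.11698352674916102]] yaw of y-axis -2.0169572688732273 len 0.23833379614990474 cen [ 0.5651 -0.0039]
plate [[0.5728098526279958, 0.3901768419471215], [0.6071180160296281, 0.23826288533883105], [0.5117911848752857, 0.2138790254086372], [0.4776656249583358, 0.36741009081805326]] yaw of y-axis 12.726154254438526 len 0.15573984810695898 cen [0.5423 0.3024]
face [[0.5603542512157815, 0.3619156184008447], [0.583809565913566, 0.24996330487864285]] yaw of y-axis 11.832978291460421 len 0.11438300700080184 cen [0.5721 0.3059]
-90 (0.49, -0.31, 0.4) [-0.6914  0.3502  0.3417  1.5623  0.     -2.2622]
-90 (0.49, -0.31, 0.1) [-0.6914  0.464  -0.2571  0.8497  0.     -2.2622]
-90 (0.55, 0, 0.2) [-0.1342  0.3267 -0.1941  1.0499  0.     -1.70
[... 219 characters left out ...]

90 (0.55, 0, 0.2) [-0.1342  0.3267 -0.1941  1.0499  0.      1.4366]
90 (0.54, 0.31, 0.2) [0.4027 0.4629 0.0119 1.1199 0.     1.9735]
4.2333 [[-0.     -0.948  -0.3182  0.0821]
 [ 1.     -0.0003  0.001  -0.0002]
 [-0.001  -0.3182  0.948  -0.173 ]
 [ 0.      0.      0.      1.    ]] 330.6976088352611
tray 0.9 [299. 137.] [ 0.5397 -0.3086]
tray 0.48 [213. 359.] [0.745  0.1893]
cover_diagonal 0.78 [288. 173.] [ 0.5594 -0.2476]
cover_inline 0.79 [290.  99.] [ 0.5532 -0.3743]
spray_can 0.73 [330. 137.] [ 0.4851 -0.3088]
spray_can 0.71 [299. 138.] [ 0.5397 -0.3064]
oil_filter 0.73 [334.  91.] [ 0.4796 -0.3868]
oil_filter 0.17 [328. 184.] [ 0.488 -0.223]
grease_tin 0.94 [332. 184.] [ 0.4813 -0.223 ]
```

View pics/w1.png

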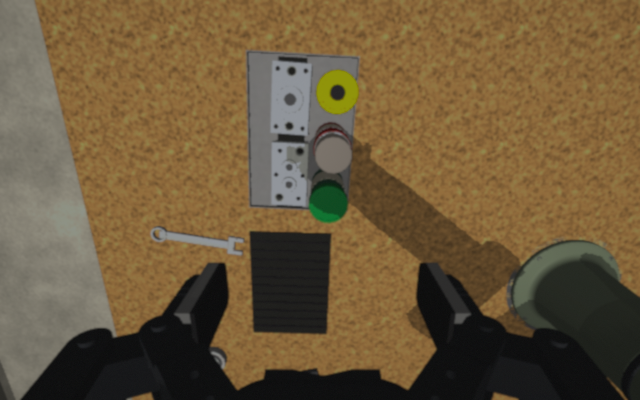

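The wrist view shows the tray at (248–358, 52–206): oil filter (337,92), spray can (332,152) and grease tin (328,202). The diagonal cover is at about (289,173), the inline cover at (290,99), and the mat at (290,283). My tray-corner fit and the networks agree to a few mm, so I'm moving the spray can first.

```bash
cat >> h.py <<'E'
YT=np.radians(-2.35);TC=np.array([.5375,-.308]);YM=np.radians(-2.0);MC=np.array([.565,-.002])
def fr(c,y,p): return c+np.array([[np.cos(y),-np.sin(y)],[np.sin(y),np.cos(y)]])@np.array(p)
H=np.pi/2
#        tray y, mat y, tcp z at grasp
G=dict(spray_can=(0,.078,.118),oil_filter=(-.08,0,.080),grease_tin=(.08,-.078,.066))
def lst(m=""):
    s=get_state();print(m,round(s["clock"],1),"gap",round(s["finger_gap"],3),"gf",np.round(s["grasp_force"],1),"F",np.round(s["contact_force"],1),"p",np.round(s["position"],4));return s
def shift(n,back=False,xt=-.053):
    ty,my,z=G[n]
    a=(fr(TC,YT,(xt,ty)),YT-H,z);b=(fr(MC,YM,(0,my)),YM-H,z+.001)
    if back:a,b=b,a
    up=z+.15
    movep((*a[0],max(z+.09,.19)),down(a[1]))
    move_l((*a[0],a[2]),.2); grab(45); sleep(.1); lst(n+" grip")
    move_l((*a[0],up),.3); move_l((*b[0],up),.35,rot=down(b[1]))
    move_l((*b[0],b[2]+.01),.3); print(move_l((*b[0],b[2]-.003),.04,until_force=6)); lst("put")
    let_go(); sleep(.1); move_l((*b[0],max(z+.09,.19)),.3); lst("off")
E
python3 -c "
from h import *
shift('spray_can')"
```

```text
spray_can grip 6.6 gap 0.562 gf 45.8 F [0.4 0.7 6.1] p [ 0.4856 -0.3066  0.1199]
True
put 9.4 gap 0.56 gf 48.8 F [ 2.4 -0.3  1.8] p [0.5716 0.0758 0.1206]
off 10.4 gap 0.999 gf 0.0 F [-0.8  0.1 -1.1] p [0.5686 0.076  0.2093]
```

```bash
python3 -c "
from h import *
shift('oil_filter');shift('grease_tin')
f=grab_frame('top');save(f,'top1.png');T=cam(f)
for n in G:
    for r in tip_of('top',n)[:2]: print(n,round(r['score'],2),px2w(f,T,r['centre'],.004)[:2])
cv2.imwrite('pics/top1c.png',cv2.resize(cv2.imread('pics/top1.png')[130:280,160:500],(800,353),interpolation=cv2.INTER_CUBIC))
"
```

```text
oil_filter grip 13.3 gap 0.663 gf 47.3 F [-0.5  0.6  5. ] p [ 0.482  -0.3868  0.0821]
True
put 16.2 gap 0.66 gf 50.8 F [-2.1  0.1  4.6] p [ 0.5662 -0.0024  0.0824]
off 17.2 gap 1.001 gf 0.0 F [-0.1  0.2 -0.7] p [ 0.5656 -0.0021  0.191 ]
grease_tin grip 19.4 gap 0.688 gf 47.4 F [-0.7  0.6  5.8] p [ 0.4894 -0.2267  0.0678]
True
put 21.6 gap 0.689 gf 50.9 F [3.1 0.5 1.8] p [ 0.5658 -0.0809  0.0685]
off 22.7 gap 1.002 gf 0.0 F [-0.9  0.6 -0.9] p [ 0.5626 -0.08    0.1906]
spray_can 0.75 [0.5647876  0.07016939]
spray_can 0.28 [ 0.73899396 -0.1051178 ]
oil_filter 0.57 [ 0.57223016 -0.00114798]
oil_filter 0.4 [ 0.56774403 -0.00822205]
```

View pics/top1c.png

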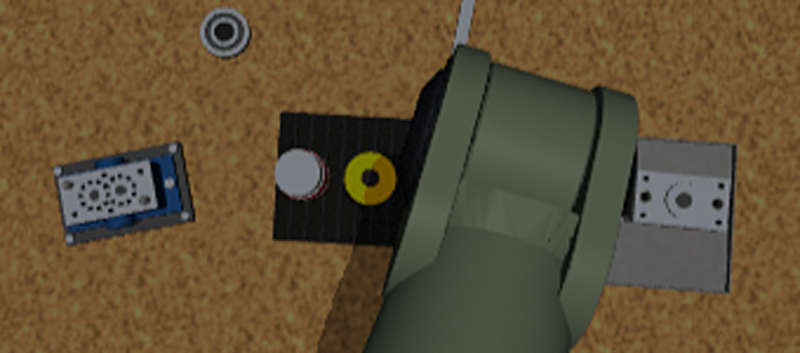

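All three containers are on the mat; the spray can shows at (300,174) and the filter at (370,178), with the tin hidden under the arm. Next I'll take close wrist views of the cover and the pump from the same relative pose.

```bash
cat >> h.py <<'E'
def rect(f,T,c,yaw,z,S=5,W=150,Hh=100):
    # rectified picture of plane z: columns = -y of the frame, rows = -x of the frame, S px/mm
    g=[];o=[]
    for a,b in ((-40,-60),(40,-60),(40,60),(-40,60)):
        g.append(w2px(f,T,(*fr(c,yaw,(a/1e3,b/1e3)),z)));o.append((S*(W/2-b),S*(Hh/2-a)))
    M=cv2.getPerspectiveTransform(np.float32(g),np.float32(o))
    return cv2.warpPerspective(f["img"],M,(S*W,S*Hh),flags=cv2.INTER_CUBIC)
def look(c,yaw,zu,name,zp):
    movep((*c,zu+.12),down(yaw-H)); sleep(.2); s=get_state(); f=grab_frame("wrist"); T=cam(f,s)
    np.savez(name+".npz",img=f["img"],T=T,k=[f["fx"],f["fy"],f["cx"],f["cy"]],p=s["position"])
    for z,t in zp:
        im=rect(f,T,c,yaw,z); cv2.imwrite(f"pics/{name}{t}.png",cv2.cvtColor(im,cv2.COLOR_RGB2BGR))
    return f,T,s
E
python3 - <<'E'
from h import *
c=fr(TC,YT,(.016,.06))
f,T,s=look(c,YT,.018,"cov",[(.034,"")]);print(c)
for r in tip_of("wrist","cover_diagonal")[:2]: print(r["score"],r["centre"],px2w(f,T,r["centre"],.018))
movep((.5,.1,.3),down(0-H))
c=np.array([.546,.306]);Y=np.radians(12.3)
f,T,s=look(c,Y,.072,"pmp",[(.072,""),(.086,"top")])
for r in tip_of("wrist","pump_face")[:2]: print(r["score"],r["centre"],px2w(f,T,r["centre"],.072))
lst()
E
```

```text
[ 0.55594677 -0.24870652]
0.72 [319.0, 183.8] [ 0.5596069  -0.24483063  0.018     ]
0.68 [325.7, 181.9] [0.54349402 0.30486692 0.072     ]
 26.6 gap 1.0 gf 0.0 F [-0.5  0.6 -0.4] p [0.5466 0.3051 0.193 ]
```

View pics/cov.png

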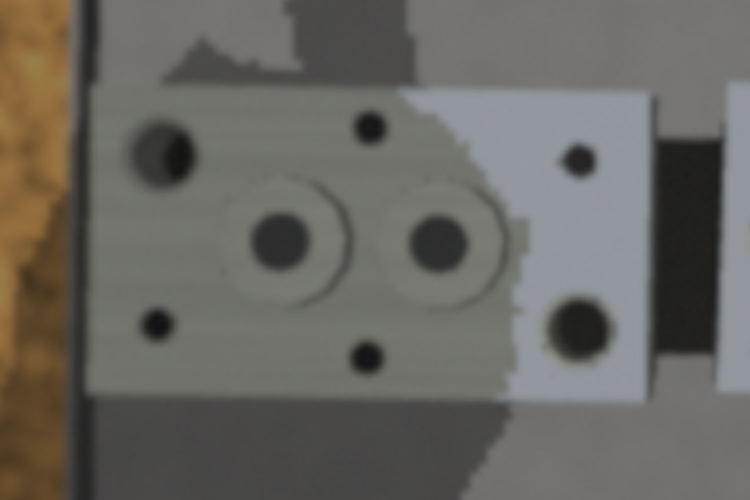

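View pics/pmp.png

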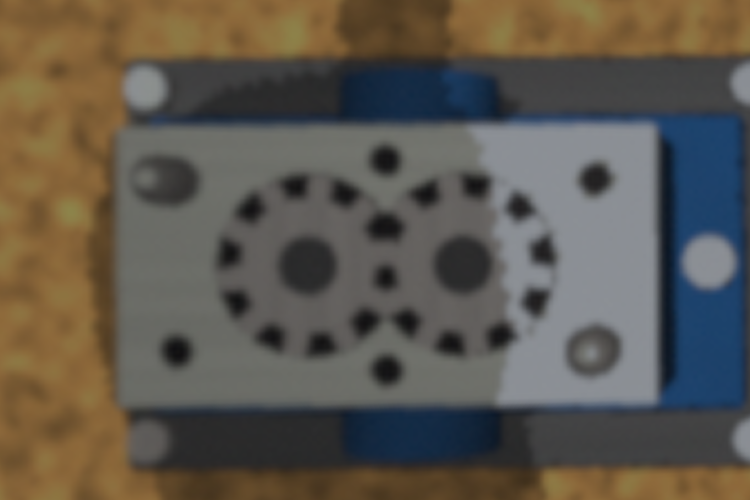

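Cover (rectified): holes at (161,155) and (578,329), corners average (369,243), about 0.015 rad more negative yaw than my tray estimate. Pump: face centre at (386.5,265), pins at (176,180) and (596,350), yaw as assumed. Now I'll grasp the cover and hover it over the pump.

```bash
cat >> h.py <<'E'
CY=YT-.0155;CC=fr(fr(TC,YT,(.016,.06)),YT,(.0014,.0012))
PY=np.radians(12.3)+.001;PC=fr(np.array([.546,.306]),np.radians(12.3),(-.003,-.0023))
def toolyaw(s):
    R=cv2.Rodrigues(np.array(s["eef_rot"],float))[0]; return np.arctan2(R[1,0],R[0,0]),R[2,2]
E
python3 - <<'E'
from h import *
movep((.5,.1,.28),down(-H)); movep((*CC,.13),down(CY-H))
move_l((*CC,.04),.2); print("hit",move_l((*CC,.007),.06,until_force=12)); lst("pre")
grab(60); sleep(.3); s=lst("grip"); zg=s["position"][2]
off=fr(np.zeros(2),-CY,CC-s["position"][:2]); print("cover in tool frame(x,y)",off,"yawerr",toolyaw(s)[0]-(CY-H),toolyaw(s)[1])
np.savez("g.npz",zg=zg,off=off)
move_l((*CC,zg+.01),.05); lst("lift")
move_l((*CC,.23),.3); mid=fr(MC,YM,(0,0)); move_l((*mid,.24),.35); move_l((*PC,.23),.35,rot=down(PY-H))
# along-y offset of cover in hand kept, x centred by the pads
goal=PC-fr(np.zeros(2),PY,(0,off[1])); cmd=goal.copy()
for i in range(2):
    move_l((*cmd,zg+.054+.025),.15); sleep(.3); s=lst("hover"); e=goal-s["position"][:2]; print(e,toolyaw(s)[0]-(PY-H)); cmd=cmd+e
np.savez("g.npz",zg=zg,off=off,cmd=cmd,goal=goal)
f=grab_frame("wrist");save(f,"hov.png")
E
```

```text
hit False
pre 30.2 gap 0.999 gf 0.0 F [0.5 0.4 0.4] p [ 0.5574 -0.2476  0.0068]
grip 31.3 gap 0.006 gf 6.6 F [-2.1 -0.1 13.1] p [ 0.5592 -0.249   0.0096]
cover in tool frame(x,y) [-0.00185432  0.00130783] yawerr -0.00013446210980871953 -0.999989078220434
lift 31.7 gap -0.001 gf 0.0 F [-0.1 -0.2  0.3] p [ 0.5575 -0.2476  0.0198]
hover 35.8 gap -0.001 gf 0.0 F [ 0.1  0.4 -0.2] p [0.5442 0.3021 0.0893]
[-0.00033177 -0.00022436] 0.000171866769966611
hover 36.4 gap -0.002 gf 0.0 F [-0.4  0.4  0.4] p [0.5435 0.3016 0.0886]
[0.00035104 0.00025314] -1.4403102054583172e-05
```

View pics/hov.png

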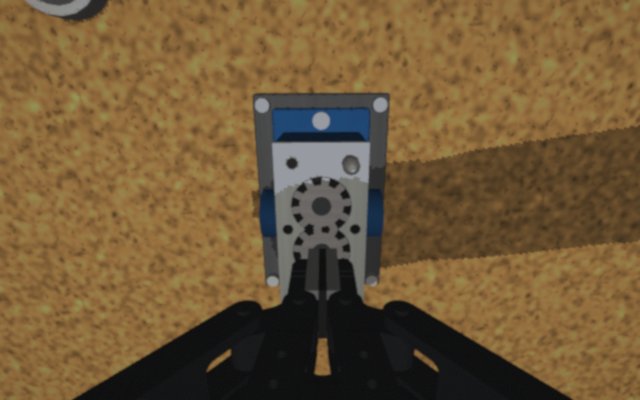

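The fingers shut completely and nothing is in the hand. Checking the tray.

```bash
python3 - <<'E'
from h import *
mid=fr(MC,YM,(0,0));move_l((*PC,.24),.3); move_l((*mid,.24),.4,rot=down(-H)); let_go()
f,T,s=look(fr(TC,YT,(.016,.02)),YT,.058,"cov2",[(.034,"")]); save(f,"cov2raw.png"); lst()
E
```

```text
40.2 gap 0.997 gf 0.0 F [ 1.3 -0.3  0.3] p [ 0.5549 -0.2875  0.1785]
```

View pics/cov2raw.png

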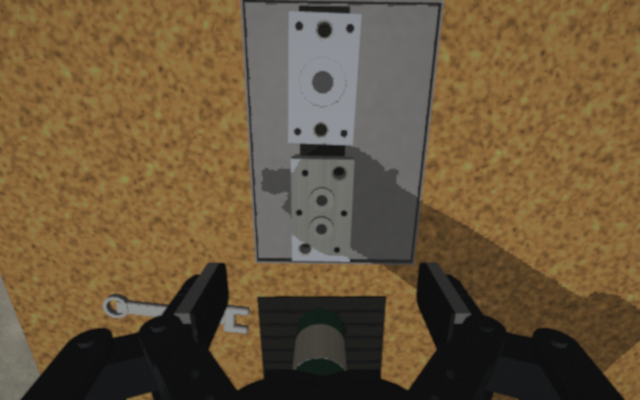

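```bash
python3 - <<'E'
from h import *
d=np.load("cov2.npz");T=d["T"];fx,fy,cx,cy=d["k"];f=dict(fx=fx,fy=fy,cx=cx,cy=cy)
m=np.mean([px2w(f,T,c,.034) for c in ((339,172.5),(305,248))],0);print("holes mid",m,"before",CC)
movep((*CC,.13),down(CY-H)); move_l((*CC,.008),.15); 
ims=[]
def snap():
    f=grab_frame("wrist"); g=grab_frame("scene"); ims.append(np.vstack([cv2.resize(f["img"][100:400,120:520],(400,300)),cv2.resize(g["img"][130:250,140:300],(400,300),interpolation=cv2.INTER_CUBIC)]))
lst("pre");snap();grab(20);s=lst("grab");snap()
cv2.imwrite("pics/m1.png",cv2.cvtColor(np.hstack(ims),cv2.COLOR_RGB2BGR))
E
```

```text
holes mid [ 0.55728217 -0.24834049  0.034     ] before [ 0.5573948  -0.24756493]
pre 41.5 gap 1.005 gf 0.0 F [ 1.2 -0.4  0.1] p [ 0.5583 -0.2483  0.0091]
grab 42.4 gap -0.001 gf 4.3 F [-0.3  0.6  8.7] p [ 0.5587 -0.2483  0.0097]
```

View pics/m1.png

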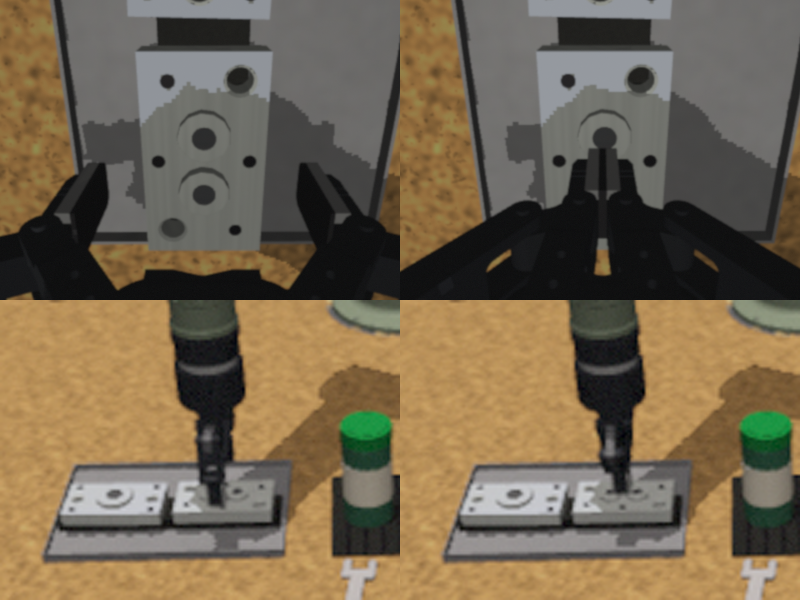

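Shut fingertips rest on the bosses while the TCP reads z = 0.0097, and in the picture they sit about 30 mm behind the nominal TCP. The real tips are therefore about 30 mm shorter than stated. I'll retry correspondingly deeper, with a force guard.

```bash
python3 - <<'E'
from h import *
move_l((*CC,.05),.2); let_go()
C=CC-[.0007,.0005]
move_l((*C,.005),.15); print("hit",move_l((*C,-.025),.05,until_force=10)); lst("pre")
g=grab_frame("scene")
grab(60); sleep(.2); s=lst("grip"); zg=s["position"][2]
off=fr(np.zeros(2),-CY,CC-s["position"][:2]); print("off",off); np.savez("g.npz",zg=zg,off=off)
if s["finger_gap"]>.5:
    move_l((*C,zg+.012),.05); lst("lift")
h=grab_frame("scene")
im=np.hstack([cv2.resize(x["img"][150:240,140:270],(400,277),interpolation=cv2.INTER_CUBIC) for x in (g,h)])
cv2.imwrite("pics/m2.png",cv2.cvtColor(im,cv2.COLOR_RGB2BGR))
E
```

```text
hit False
pre 44.8 gap 0.998 gf 0.0 F [0.5 0.9 0.1] p [ 0.5567 -0.2481 -0.0251]
grip 45.4 gap 0.715 gf 66.6 F [-0.6  0.8  5.6] p [ 0.5573 -0.2483 -0.0242]
off [5.58244486e-05 7.81406255e-04]
lift 45.8 gap 0.71 gf 65.7 F [ 1.2  0.3 -3.3] p [ 0.5567 -0.2481 -0.0121]
```

View pics/m2.png

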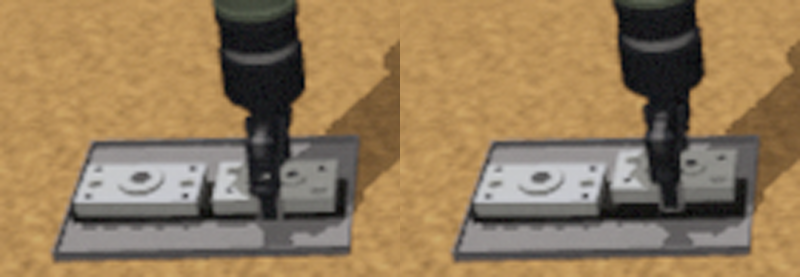

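Cover held and lifted level, fingertips about 5 mm below its underside. On to the pump.

```bash
python3 - <<'E'
from h import *
d=np.load("g.npz");zg=float(d["zg"])
s=get_state();p=s["position"]
move_l((*p[:2],.17),.3); mid=fr(MC,YM,(.0,0)); move_l((*mid,.18),.35); move_l((*PC,.17),.35,rot=down(PY-H))
goal=PC-fr(np.zeros(2),PY,(0,.0004)); cmd=goal.copy(); hz=zg+.054
for i in range(2):
    move_l((*cmd,hz+.022),.2); sleep(.3); s=lst("hover"); e=goal-s["position"][:2]; print(e,toolyaw(s)[0]-(PY-H)); cmd=cmd+.7*e
print("contact",move_l((*cmd,hz-.001),.03,until_force=10)); sleep(.2); s=lst("down"); print("above home",s["position"][2]-hz)
np.savez("g.npz",zg=zg,off=d["off"],cmd=cmd,hz=hz)
E
```

```text
hover 49.5 gap 0.713 gf 65.7 F [ 0.1 -0.1 -3.6] p [0.5444 0.3031 0.0529]
[-0.00073641 -0.00033934] 3.3967158047598645e-05
hover 50.1 gap 0.716 gf 65.7 F [ 0.4 -0.3 -2.7] p [0.5431 0.3025 0.0517]
[0.0005598  0.00023049] 3.7891765093611696e-05
contact True
down 51.0 gap 0.713 gf 66.7 F [-1.   0.   5.2] p [0.5431 0.3024 0.0298]
above home 5.232938103778839e-05
```

```bash
python3 - <<'E'
from h import *
d=np.load("g.npz");cmd=d["cmd"];hz=float(d["hz"])
let_go(); sleep(.2); lst("rel"); move_l((*cmd,hz+.06),.15); 
f,T,s=look(PC,PY,.072,"fit",[(.088,"")]); lst()
g=grab_frame("scene"); a=cv2.imread("pics/fit.png")
cv2.imwrite("pics/m3.png",np.hstack([cv2.resize(a,(480,320)),cv2.cvtColor(cv2.resize(g["img"][160:230,370:457],(320,320)),cv2.COLOR_RGB2BGR)]))
E
```

```text
rel 51.5 gap 1.002 gf 0.0 F [-0.9 -0.3 -0.7] p [0.5416 0.3019 0.0284]
 52.9 gap 1.004 gf 0.0 F [-0.3  0.6 -1.3] p [0.5425 0.3027 0.19  ]
```

View pics/m3.png

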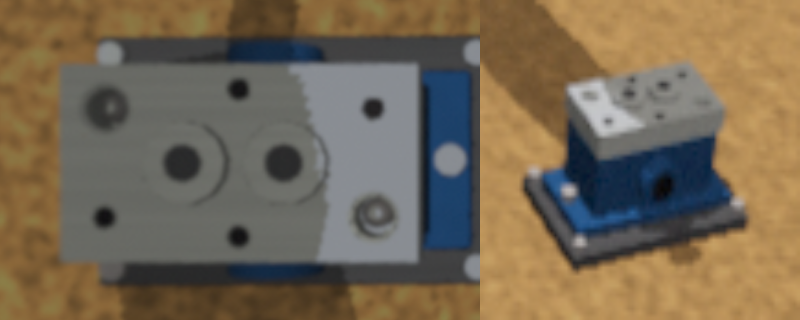

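The cover is flush, and both pins show inside their holes at (105,107) and (375,215). Returning the containers in reverse order.

```bash
python3 - <<'E'
from h import *
for n in ("grease_tin","oil_filter","spray_can"): shift(n,True)
movep((.50,-.05,.40),down(-H)); sleep(.5)
ims=[]
g=grab_frame("scene");f=grab_frame("top")
im=np.hstack([cv2.resize(g["img"][130:250,140:300],(400,300),interpolation=cv2.INTER_CUBIC),cv2.resize(f["img"][170:260,370:490],(400,300),interpolation=cv2.INTER_CUBIC)])
cv2.imwrite("pics/m4.png",cv2.cvtColor(im,cv2.COLOR_RGB2BGR)); lst()
E
```

```text
grease_tin grip 55.5 gap 0.686 gf 47.3 F [ 0.5 -0.1  6.4] p [ 0.5641 -0.0804  0.069 ]
True
put 57.8 gap 0.688 gf 50.7 F [ 3.5 -0.9  0.7] p [ 0.4912 -0.2272  0.0676]
off 58.8 gap 1.002 gf 0.0 F [ 0.2 -0.5 -0.1] p [ 0.4881 -0.226   0.1906]
oil_filter grip 60.9 gap 0.661 gf 47.3 F [-0.8 -0.6  4.5] p [ 0.5661 -0.0023  0.0828]
True
put 63.8 gap 0.656 gf 49.8 F [ 0.3 -0.1  3.4] p [ 0.4833 -0.3878  0.0819]
off 64.8 gap 1.001 gf 0.0 F [-0.  -0.5 -1. ] p [ 0.4817 -0.3862  0.1911]
spray_can grip 67.7 gap 0.56 gf 45.8 F [-0.6  0.1  5.8] p [0.5691 0.076  0.1208]
True
put 70.5 gap 0.563 gf 48.8 F [ 3.  -0.1  1.2] p [ 0.4879 -0.3074  0.1195]
off 71.5 gap 1.002 gf 0.0 F [-0.1  0.1 -0.7] p [ 0.4852 -0.3064  0.2093]
 73.3 gap 0.995 gf 0.0 F [-0.3 -0.2 -0.9] p [ 0.5    -0.0501  0.4   ]
```

View pics/m4.png

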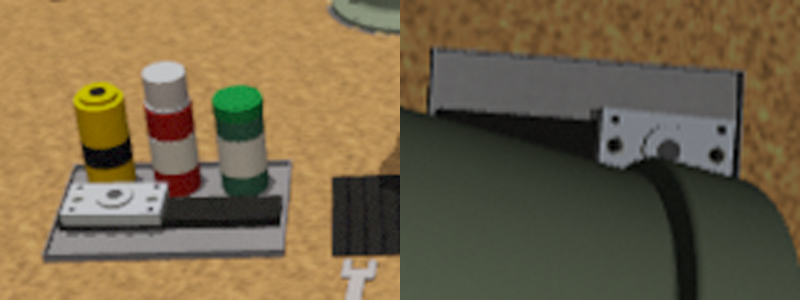

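```bash
python3 - <<'E'
from h import *
a=cv2.cvtColor(cv2.imread("pics/scene0.png"),cv2.COLOR_BGR2RGB).astype(np.float32)
f=grab_frame("scene");b=f["img"].astype(np.float32)
for n,(u,v) in dict(spray=(208,170),oil=(182,175),grease=(237,178),inline=(187,212)).items():
    t=a[v-14:v+15,u-9:u+10] if n!="inline" else a[v-8:v+9,u-20:u+20]
    x0,y0=(u-9,v-14) if n!="inline" else (u-20,v-8)
    best=min(((np.abs(cv2.warpAffine(b,np.float32([[1,0,-dx],[0,1,-dy]]),(640,400))[y0:y0+t.shape[0],x0:x0+t.shape[1]]-t).mean(),dx,dy) for dx in np.arange(-5,5.1,.5) for dy in np.arange(-5,5.1,.5)))
    print(n,best)
E
```

```text
spray (np.float32(5.4966726), np.float64(-0.5), np.float64(0.0))
oil (np.float32(8.537659), np.float64(-0.5), np.float64(0.5))
grease (np.float32(3.5934665), np.float64(-0.5), np.float64(0.0))
inline (np.float32(1.3147058), np.float64(0.0), np.float64(0.0))
```

The containers match their starting positions to within about half a pixel (around 2 mm), and the inline cover hasn't moved.

```bash
python3 -c "
from cell import *
print(sign_off())"
```

```text
the job is handed in; nothing more can be done
None
```

The job is handed in: the matching cover sits flush over the pump's pins, the three containers are back within about 2 mm of their starting spots, the other cover ended where it began, and I finished at about 73 s of 147; the judge's verdict was not shown.

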